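# Charge the tablet feeder and hold its cam gate open

### The job

Run the batch of three tablets through the feeder: tip the loading cup by its black handle until all the tablets have dropped onto the ramp behind the closed gate, then stand the cup upright again. After that swing the red-handled cam lever up to its highest lift point (lever upright) so that the gate lifts fully and the tablets roll into the blue tray, and finish holding the lever there, because its spring shuts the gate if it is let go. Leave the jar, bottle and cups standing round the feeder where they are.

Things in the scene. Friction and masses are not known exactly. Their poses are not given: they have to be found in the camera images.
- feeder: bench tablet feeder, fixed to the bench, 310 x 118 mm base, 176 mm tall. Origin on the bench surface below the middle of its ramp; its x axis is the level direction in which tablets run (loading cup at -x, tray at +x; roughly from the robot's left to its right), z up, y (roughly away from the robot) parallel to both hinge axes. A ramp with clear side walls (40 mm wide inside) falls 20 deg along +x from x = -0.085 to x = 0.075; an orange gate closes it at x = 0.02.
- tip_cup (a joint): angle of the white loading cup: 0 upright on its stop, grows as it tips over its lip towards the ramp, 2.1 at the far stop. The tablets have all rolled out once it has stood at 1.9 or more for a moment. Light; falls back to 0 when let go.
- cup_pivot (a point): hinge axis of the loading cup (along the feeder's y), at the cup's pouring lip, 168 mm above the bench; the cup (40 mm square, 42 mm deep, open on top) hangs at its -x side
- cup_grip (a point): black cross handle of the loading cup: 16 mm diameter, 30 mm long along the feeder's y, origin at its centre. It sits at the end of an 85 mm arm: with the cup upright it is 85 mm to the -x side of cup_pivot at the same height, and when the cup tips it moves on this circle up and over the pivot to the +x side. Free from above and at both ends.
- cam_lever (a joint): angle of the cam lever: 0 at rest (lever pointing to +x, towards the tray, 10 deg below level); grows as it is raised; 1.75 is upright and the highest lift point (gate raised 29 mm); beyond it, up to the stop at 2.35, the gate sinks again. A spring returns it to 0: about 3 N at the red handle when upright.
- lever_pivot (a point): shaft axis of the cam lever (along the feeder's y), 100 mm above the bench
- lever_grip (a point): red cross handle of the cam lever: 16 mm diameter, 30 mm long along the feeder's y, origin at its centre, 100 mm from lever_pivot; with the lever upright it is straight above the pivot. Free from above and at both ends.
- gate (a joint): height of the orange gate: 0 shut, 0.029 m fully lifted; it follows the cam lever only
- tray_middle (a point): middle of the inner floor of the blue tray below the ramp's end (80 x 64 mm inside, rim 40 mm above the bench, end wall 66 mm)
- tablet_1_center (a point): centre of the red round tablet, 16 mm diameter, at first in the loading cup
- tablet_2_center (a point): centre of the yellow round tablet, 16 mm diameter, at first in the loading cup
- tablet_3_center (a point): centre of the green round tablet, 16 mm diameter, at first in the loading cup
- vial: white screw jar, 39 mm diameter, 64 mm tall, standing near the feeder, origin at its foot; to be left alone
- bottle: tablet bottle with a teal band, 38 mm diameter, 68 mm tall, standing near the feeder, origin at its foot; to be left alone
- cups: nested clear dose cups, 46 mm diameter, 50 mm tall, standing near the feeder, origin at their foot; to be left alone

How it is judged (in metres and radians):
On the way, in this order (a step that is already met when the one before it is completed fails the run):
1. the cup is tipped and all three tablets lie on the ramp behind the shut gate (x of tablet_1_center in the frame of feeder between -0.085 and 0.019 m and y of tablet_1_center in the frame of feeder between -0.024 and 0.024 m and z of tablet_1_center in the frame of feeder between 0.06 and 0.155 m and x of tablet_2_center in the frame of feeder between -0.085 and 0.019 m and y of tablet_2_center in the frame of feeder between -0.024 and 0.024 m and z of tablet_2_center in the frame of feeder between 0.06 and 0.155 m and x of tablet_3_center in the frame of feeder between -0.085 and 0.019 m and y of tablet_3_center in the frame of feeder between -0.024 and 0.024 m and z of tablet_3_center in the frame of feeder between 0.06 and 0.155 m and value of joint tip_cup above 0.5 rad and value of joint gate below 0.006 m), for 0.2 s.
2. the cup stands upright again, the tablets still behind the shut gate (x of tablet_1_center in the frame of feeder between -0.085 and 0.019 m and y of tablet_1_center in the frame of feeder between -0.024 and 0.024 m and z of tablet_1_center in the frame of feeder between 0.06 and 0.155 m and x of tablet_2_center in the frame of feeder between -0.085 and 0.019 m and y of tablet_2_center in the frame of feeder between -0.024 and 0.024 m and z of tablet_2_center in the frame of feeder between 0.06 and 0.155 m and x of tablet_3_center in the frame of feeder between -0.085 and 0.019 m and y of tablet_3_center in the frame of feeder between -0.024 and 0.024 m and z of tablet_3_center in the frame of feeder between 0.06 and 0.155 m and value of joint tip_cup below 0.12 rad and value of joint gate below 0.006 m), for 0.2 s.
At the end, for the whole second after the job is handed in: all three tablets are in the blue tray, the cup is upright (under 0.12 rad), and the fingers hold the red lever handle (contact over 0.5 N) with the lever within 0.2 rad of its highest lift point and the gate up more than 27.5 mm (x of tablet_1_center in the frame of feeder between 0.078 and 0.163 m and y of tablet_1_center in the frame of feeder between -0.035 and 0.035 m and z of tablet_1_center in the frame of feeder between 0.01 and 0.05 m and x of tablet_2_center in the frame of feeder between 0.078 and 0.163 m and y of tablet_2_center in the frame of feeder between -0.035 and 0.035 m and z of tablet_2_center in the frame of feeder between 0.01 and 0.05 m and x of tablet_3_center in the frame of feeder between 0.078 and 0.163 m and y of tablet_3_center in the frame of feeder between -0.035 and 0.035 m and z of tablet_3_center in the frame of feeder between 0.01 and 0.05 m and value of joint cam_lever between 1.55 and 1.95 rad and value of joint gate above 0.0275 m and contact force between the fingers and cam_lever above 0.5 N and value of joint tip_cup below 0.12 rad); the arm keeps its last pose, push and grip.
It fails at once if the jar is pushed more than 30 mm or tipped over (distance of vial from where it was at the start of the episode above 0.03 m or angle between vial's own z axis and vertical above 0.5 rad).
It fails at once if the bottle is pushed more than 30 mm or tipped over (distance of bottle from where it was at the start of the episode above 0.03 m or angle between bottle's own z axis and vertical above 0.5 rad).
It fails at once if the stack of cups is pushed more than 30 mm or tipped over (distance of cups from where it was at the start of the episode above 0.03 m or angle between cups's own z axis and vertical above 0.5 rad).
It also fails if it takes over 61 s, if anything falls off the work surface, if the arm or the gripper's body presses on something with over 40 N, if the wrist force passes 120 N, or if a joint passes its speed limit or range.

### The arm

A 6-joint arm with a two-finger parallel gripper is mounted at the origin on a cart in front of the work surface, level with it; the furniture and walls round the work are solid. World frame = base frame: x ahead of the robot, y to its left, z up, the work surface at z = 0. Lengths are in mm, angles in rad, forces in N, time in s.
With the tool pointing down it reaches from about 275 to 825 mm from the base axis. Payload 4.9 kg.
Tool frame: the origin (TCP) lies midway between the tips of the shut fingers; the grasp point (between the pads) lies robot.tcp_to_grasp behind it (robot.tcp_to_grasp is the distance from the TCP to the grasp point, in mm); z points along the fingers, y is the line along which they close (so a half turn about z gives the same grasp; the last joint's range is limited). The gripper opens to 85 mm and grips with 20 to 120 N. Pads are 22 mm wide; open, the fingers measure 114 mm over their backs; the gripper's body (76 mm by 85 mm) begins 54 mm behind the grasp point. The pads swing forward as they close: fully open they stand 13 mm farther back than shut.
Start: joints at [-1.364, 0.326, -0.193, 1.052, 0, 1.437], TCP at [183.845, -518.382, 231.281] pointing down, gripper open.
Joint ranges: [-2.65, 2.65], [-0.97, 1.79], [-1.3, 1.35], [-1.93, 2.1], [-1.47, 1.37], [-3.14, 3.14]. Speed limits (rad/s): [2.57, 2.57, 3.14, 3.14, 3.14, 3.14].

### API

Orientations are given as a 3x3 rotation matrix whose columns are the frame's x, y, z axes.
In Python, from plant import get_state, vision, ticket, robot gives the robot as it stands.
- The arm moves only by the tool jog_arm, never from a script. Its argument "rows" is a list that holds one entry, the list of rows, each a list of 7 numbers: the gripper command: -1 is fully open, 1 is shut, values between are in proportion, then the shift along the tool's x, y, z each as a share of 200 mm, from -1 to 1, then the turn, a rotation vector about the tool's x, y, z each as a share of 360 degrees, from -1 to 1. A call has 1 to 20 rows; each row is the pose to reach, as a shift and turn from the pose commanded when the call began, along the tool's axes at that moment, turning the shorter way round; what a row does not reach only later rows make up. A row lasts 1/8 s, in which the tool goes at most 62.5 mm and 10.7 degrees, less where a joint would pass 70% of its speed; a pose out of reach is approached as far as the arm can. A call with a number of a shift or a turn outside -1 to 1 is refused whole. A call with a gripper value outside its range is refused whole. The fingers move at their own pace and stop on an object; "newtons" is the grip in N (left out, the last holds). Time passes only in rows, so rows that repeat a pose let the fingers close. It gives the time, the measured TCP pose, the force, the opening and the grip force at its end, in the units of the state.
- get_state(): the state, without advancing time (a new reading comes with each control period).
- vision.capture(name): name is "scene" or "top" or "wrist"; returns the picture (420x560x3 uint8, red, green, blue); there is no depth.
- vision.camera_model(name): a dict with "mtx" (3x3 intrinsics, pixels), "rvec" (rotation vector, rad) and "tvec" (3), from world to camera coordinates, as OpenCV has them; the wrist camera has in their place "T_tool_cam" (4x4, takes a point from camera to tool coordinates, whose origin is the TCP and whose axes are the flange's). Camera axes: x right, y down, z forward; pixel columns grow to the right and rows downward; lengths in mm; the calibration is good to about 2 mm. The wrist camera is an equidistant fisheye: a pixel r from the principal point sees the ray r / f radians off the axis. A picture is of the moment at which its call begins: read the wrist's pose just before it. camera_model takes no time and is no camera call.
- ticket.sign_off(): hands the job in; it is judged then, once.
Trained networks look in the newest picture that a camera, given by its name, has taken for a name from the list of things; names that differ only in an ending like _2 or _b are one class to them, and where a whole thing is asked for, a point or a joint stands for the part that bears it (a point fixed in the world has none). Each returns a list of dicts, best first, with "confidence" (0 to 1); they miss things now and then, are a little off and sometimes report something else, mostly with a low value. They report only what shows in the picture. A call takes as long as a camera call.
- vision.trace(label, camera): "region" (420x560 bool, what is visible of it) and "extent" ([left, top, width, height] in pixels, round what is visible of it).
- vision.spot_point(label, camera): "position" ([column, row] in pixels: a listed point, or the origin of a listed thing).
The state is a dict: "time": time; "joint_positions": joint angles; "qd": joint speeds; "joint_torque": joint torques, N m; "eef_pos": TCP position; "tool_rot": TCP orientation; "wrist_force": force on the tool from outside, world axes, zero at the start; "wrist_torque": the same for the moment, N m; "grip_width": finger opening in mm; "grip_force": force on a finger pad.
Only numpy, scipy, OpenCV 4.12 (cv2) and the standard library are available. Lean on these libraries where they do the work, as an engineer would, in place of code of your own. Each camera call takes 0.05 s, during which the arm holds its last target. There are 200 camera calls.

## Working session

There is one attempt and no reset: what is moved stays moved. The work goes in short steps, Python scripts to look and compute and a tool call to move; the robot and the scene stay as the last step left them, time stands still between calls to the robot, and variables do not carry over. Pictures are saved under pics/ and viewed, at most 10 in all, crops included, and the job is handed in when it is done.

Besides the shell and the picture viewer there is one more tool, called after "Request:" as name(argument=value, ...) on one line, values as JSON. jog_arm: Moves the arm, as the interface text tells. Shift numbers are shares of 200 mm and turn numbers shares of 360 degrees, none past 1 either way. Its arguments: {"type":"object","properties":{"rows":{"type":"array"},"newtons":{"type":"number"}},"required":["rows"]}

```bash
mkdir -p pics; ls; python3 - <<'E'
from plant import get_state, vision, ticket, robot
import cv2,numpy as np
s=get_state(); print(s['time'],s['eef_pos'],s['tool_rot'],robot.tcp_to_grasp,s['grip_width'])
ims=[]
for c in ['scene','top']:
    im=vision.capture(c); ims.append(im)
    cv2.imwrite(f'pics/{c}0.png',im[:,:,::-1])
    m=vision.camera_model(c); print(c,m)
    for l in ['cup_pivot','cup_grip','lever_pivot','lever_grip','tray_middle','feeder','vial','bottle','cups']:
        r=vision.spot_point(l,c); print(l,[(np.round(d['position'],1).tolist(),round(d['confidence'],2)) for d in r[:2]])
E
```

```text
pics
0.0 [ 183.72601416 -517.82283102  230.52486576] [[ 9.42493051e-01  3.34225564e-01 -3.48519135e-04]
 [ 3.34225679e-01 -9.42491689e-01  1.61639007e-03]
 [ 2.11762493e-04 -1.63992045e-03 -9.99998633e-01]] 18.700000000000003 85.51442471180377
scene {'mtx': array([[427.72426458,   0.        , 275.44183244],
       [  0.        , 427.72426458, 210.46889372],
       [  0.        ,   0.        ,   1.        ]]), 'rvec': array([ 1.26297532, -2.18159603,  1.02023804]), 'tvec': array([317.73169443, 389.22518726, 564.80362615])}
cup_pivot [([271.3, 197.6], 0.81)]
cup_grip []
lever_pivot [([325.7, 213.3], 0.84)]
lever_grip [([356.0, 198.2], 0.98)]
tray_middle [([336.5, 217.9], 0.87)]
feeder [([301.1, 241.3], 0.59)]
vial [([335.4, 280.2], 0.82)]
bottle []
cups [([293.5, 190.3], 0.71)]
top {'mtx': array([[405.10237051,   0.        , 282.44485144],
       [  0.        , 405.10237051, 208.22975486],
       [  0.        ,   0.        ,   1.        ]]), 'rvec': array([ 2.15351337, -2.14162277,  0.08670112]), 'tvec': array([ 33.89846998, 570.24081168, 887.55859429])}
cup_pivot [([267.1, 209.2], 0.64)]
cup_grip [([225.4, 223.0], 0.97), ([367.1, 217.5], 0.55)]
lever_pivot [([326.0, 228.5], 0.95)]
lever_grip [([367.6, 215.6], 0.91)]
tray_middle [([359.9, 202.2], 0.87)]
feeder [([307.1, 212.6], 0.87), ([307.9, 270.3], 0.57)]
vial [([307.2, 270.6], 0.63), ([266.1, 214.3], 0.46)]
bottle [([308.4, 271.9], 0.55), ([291.1, 169.0], 0.5)]
cups [([345.7, 139.5], 0.86)]
```

View pics/scene0.png

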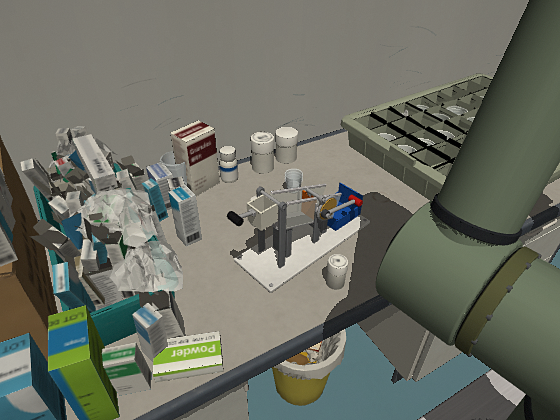

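View pics/top0.png

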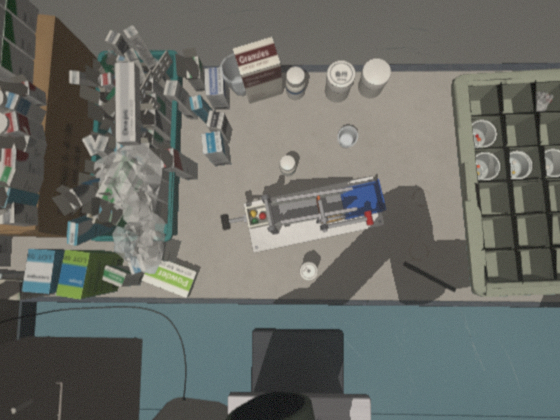

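```bash
cat > h.py <<'E'
from plant import get_state, vision, ticket, robot
import cv2,numpy as np
def onplane(c,px,z):
    m=vision.camera_model(c); R=cv2.Rodrigues(m['rvec'])[0]; t=m['tvec']
    o=-R.T@t; d=R.T@np.linalg.inv(m['mtx'])@[*px,1.]
    return o+d*(z-o[2])/d[2]
def proj(c,p):
    m=vision.camera_model(c)
    return cv2.projectPoints(np.array(p,float).reshape(-1,1,3),m['rvec'],m['tvec'],m['mtx'],None)[0][:,0]
E
python3 - <<'E'
from h import *
for n,p,z in [('cup_pivot',(267.1,209.2),168),('cup_grip',(225.4,223),168),('lever_pivot',(326,228.5),100),('lever_grip',(367.6,215.6),82.6),('tray',(359.9,202.2),5),('feeder',(307.1,212.6),0),('vial',(307.2,270.6),32),('bottle',(291.1,169),0),('cups',(345.7,139.5),0)]:
    print(n,onplane('top',p,z).round(1))
for n,p,z in [('cup_pivot',(271.3,197.6),168),('lever_pivot',(325.7,213.3),100),('lever_grip',(356,198.2),82.6),('tray',(336.5,217.9),5),('feeder',(301,241.3),0)]: print('sc',n,onplane('scene',p,z).round(1))
E
```

```text
cup_pivot [552.7  62.3 168. ]
cup_grip [525.5 142.9 168. ]
lever_pivot [520.2 -56.4 100. ]
lever_grip [ 549.3 -146.2   82.6]
tray [ 588.  -142.6    5. ]
feeder [563.7 -19.8   0. ]
vial [430.3 -19.2  32. ]
bottle [667.8  18.2   0. ]
cups [ 739.5 -111.8    0. ]
sc cup_pivot [544.6  62.3 168. ]
sc lever_pivot [520.6 -50.3 100. ]
sc lever_grip [ 545.7 -150.    82.6]
sc tray [ 582.5 -133.8    5. ]
sc feeder [561.8 -22.6   0. ]
```

```bash
python3 - <<'E'
from h import *
im=vision.capture('top')
cv2.imwrite('pics/crop1.png',cv2.resize(im[160:260,210:400,::-1],None,fx=4,fy=4,interpolation=cv2.INTER_CUBIC))
for l in ['cup_grip','lever_grip','cam_lever','tip_cup','feeder','bottle','vial']:
    for d in vision.trace(l,'top')[:2]:
        ys,xs=np.nonzero(d['region']); 
        print(l,round(d['confidence'],2),d['extent'],len(xs),xs.mean().round(1),ys.mean().round(1),cv2.minAreaRect(np.c_[xs,ys].astype(np.float32)))
E
```

```text
cup_grip 0.65 [223.9, 197.1, 50.2, 33.8] 604 250.0 216.9 ((245.35015869140625, 217.16314697265625), (27.450895309448242, 49.75153350830078), 78.11134338378906)
lever_grip 0.94 [317.4, 210.5, 54.1, 16.7] 343 349.4 221.4 ((346.4901428222656, 223.8134307861328), (14.036907196044922, 53.329811096191406), 74.87599182128906)
cam_lever 0.72 [319.8, 213.2, 52.7, 16.0] 346 349.7 221.6 ((345.8196716308594, 220.51638793945312), (13.30875301361084, 52.7823371887207), 84.80557250976562)
cam_lever 0.67 [219.4, 175.2, 166.4, 76.9] 7141 313.3 213.7 ((302.8846435546875, 214.923095703125), (54.716407775878906, 164.9336700439453), 78.69007110595703)
tip_cup 0.87 [220.7, 201.1, 51.0, 29.9] 650 250.2 217.1 ((245.68235778808594, 217.570556640625), (27.44170379638672, 50.32787322998047), 77.47119140625)
tip_cup 0.32 [282.4, 159.1, 15.5, 18.4] 271 287.6 165.5 ((287.5, 166.0), (20.0, 15.0), 90.0)
feeder 0.9 [219.2, 175.0, 165.0, 76.7] 7024 313.1 213.8 ((303.26226806640625, 215.23207092285156), (54.610836029052734, 164.07821655273438), 79.3803482055664)
feeder 0.52 [259.8, 208.9, 7.2, 8.8] 36 262.2 215.3 ((262.0, 215.0), (6.0, 6.0), 90.0)
bottle 0.59 [280.4, 156.4, 15.5, 20.2] 284 287.5 166.0 ((287.5, 166.0), (20.0, 15.0), 90.0)
vial 0.84 [301.1, 262.8, 17.2, 17.2] 225 307.8 270.9 ((308.0, 271.0), (16.0, 16.0), 90.0)
```

View pics/crop1.png

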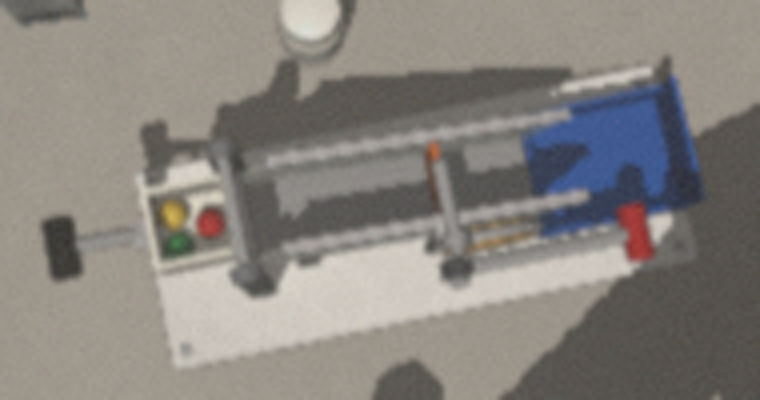

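```bash
cat >> h.py <<'E'
def plan(p,yaw):
    """jog shares for TCP target p with tool down and tool y at yaw (deg, world)"""
    s=get_state(); R=s['tool_rot']; a=np.radians(yaw)
    y=np.array([np.cos(a),np.sin(a),0]); z=np.array([0,0,-1.]); T=np.c_[np.cross(y,z),y,z]
    sh=R.T@(np.array(p)-s['eef_pos'])/200; tu=cv2.Rodrigues(R.T@T)[0].ravel()/(2*np.pi)
    return sh.round(4),tu.round(4)
E
python3 - <<'E'
from h import *
for z in (0,5,10):
    a=onplane('top',(254.5,251.75),z);b=onplane('top',(382.5,224.5),z);d=b-a;print(z,a.round(1),b.round(1),np.hypot(*d[:2]),np.degrees(np.arctan2(d[1],d[0])))
    a=onplane('top',(254.5,251.75),z);b=onplane('top',(244.7,204.2),z);d=b-a;print(' short edge',np.degrees(np.arctan2(d[1],d[0])))
print(onplane('top',(225.5,221.8),168),onplane('top',(369,218),82.6))
print(plan((525,140,250),11))
E
```

```text
0 [471.5 102.6   0. ] [ 536.6 -194.9    0. ] 304.4654794830466 -77.64989667336879
 short edge 12.59290237283743
5 [471.4 102.1   5. ] [ 536.2 -193.8    5. ] 302.8579721563713 -77.6498966733688
 short edge 12.592902372837425
10 [471.4 101.5  10. ] [ 535.8 -192.7   10. ] 301.2504648296961 -77.64989667336879
 short edge 12.59290237283742
[527.80281412 142.79492358 168.        ] [ 544.14741567 -149.03996405   82.6       ]
(array([ 2.708 , -2.5324, -0.0936]), array([-0.    ,  0.    , -0.2263]))
```

Request:
jog_arm(rows=[[[-0.2, 0.9, -0.84, -0.2, 0, 0, -0.11], [-0.2, 0.9, -0.84, -0.2, 0, 0, -0.11], [-0.2, 0.9, -0.84, -0.2, 0, 0, -0.11], [-0.2, 0.9, -0.84, -0.2, 0, 0, -0.11], [-0.2, 0.9, -0.84, -0.2, 0, 0, -0.11]]], newtons=30)

```text
time: 2.02
eef_pos: [298.8, -296.8, 272.3]
tool_rot: [[0.507, 0.862, 0.001], [0.862, -0.507, -0.001], [0.0, 0.001, -1.0]]
wrist_force: [0.3, -0.1, 0.5]
grip_width: 51.3
grip_force: 0.0
```

```bash
python3 - <<'E'
from h import *
s=get_state();print(s['time'],s['eef_pos'],s['joint_positions'],s['grip_width'])
print(plan((527,142,270),12.4))
E
```

```text
2.025 [ 298.79784712 -296.82926216  272.29712205] [-9.58178978e-01  5.60762343e-02 -4.24282859e-01  1.08922843e+00
  5.93470168e-04  1.14481438e+00] 51.330984732971196
(array([ 2.4697, -0.1302,  0.0114]), array([ 2.000e-04,  1.000e-04, -1.191e-01]))
```

Request:
jog_arm(rows=[[[-0.2, 1, -0.05, 0, 0, 0, -0.06], [-0.2, 1, -0.05, 0, 0, 0, -0.06], [-0.2, 1, -0.05, 0, 0, 0, -0.06], [-0.2, 1, -0.05, 0, 0, 0, -0.06], [-0.2, 1, -0.05, 0, 0, 0, -0.06]]])

```text
time: 2.65
eef_pos: [391.6, -123.5, 271.2]
tool_rot: [[0.16, 0.987, -0.0], [0.987, -0.16, -0.001], [-0.001, -0.0, -1.0]]
wrist_force: [-0.9, -0.1, 0.4]
grip_width: 51.2
grip_force: 0.0
```

```bash
python3 - <<'E'
from h import *
s=get_state();print(s['time'],s['eef_pos'],s['joint_positions'],s['grip_width'])
print(plan((527,142,270),12.4))
E
```

```text
2.65 [ 391.57868615 -123.45159198  271.16123344] [-4.85046878e-01  3.72078466e-02 -4.47274435e-01  1.08628149e+00
 -7.85035014e-04  1.24678093e+00] 51.153227966218076
(array([1.4187, 0.4555, 0.0046]), array([-0.0001,  0.0001, -0.0601]))
```

Request:
jog_arm(rows=[[[-0.2, 1, 0.32, 0, 0, 0, -0.06], [-0.2, 1, 0.32, 0, 0, 0, -0.06], [-0.2, 1, 0.32, 0, 0, 0, -0.06], [-0.2, 1, 0.32, 0, 0, 0, -0.06], [-0.2, 1, 0.32, 0, 0, 0, -0.06], [-0.2, 1, 0.32, 0, 0, 0, -0.06]]])

```text
time: 3.4
eef_pos: [486.6, 61.9, 271.0]
tool_rot: [[-0.211, 0.978, -0.001], [0.978, 0.211, -0.001], [-0.001, -0.001, -1.0]]
wrist_force: [-0.1, -0.1, -0.1]
grip_width: 51.3
grip_force: 0.0
```

```bash
python3 - <<'E'
from h import *
print(plan((527,142,240),12.4))
E
```

```text
(array([0.3489, 0.282 , 0.1546]), array([-0.0001,  0.0001, -0.0007]))
```

Request:
jog_arm(rows=[[[-0.2, 0.349, 0.282, 0.15, 0, 0, 0], [-0.2, 0.349, 0.282, 0.15, 0, 0, 0], [-0.2, 0.349, 0.282, 0.15, 0, 0, 0], [-0.2, 0.349, 0.282, 0.15, 0, 0, 0]]])

```text
time: 3.9
eef_pos: [526.7, 142.5, 241.5]
tool_rot: [[-0.211, 0.977, -0.0], [0.977, 0.211, -0.001], [-0.001, -0.001, -1.0]]
wrist_force: [0.6, -0.8, 0.1]
grip_width: 51.0
grip_force: 0.0
```

```bash
python3 - <<'E'
from h import *
s=get_state();im=vision.capture('wrist');cv2.imwrite('pics/w1.png',im[:,:,::-1])
m=vision.camera_model('wrist');print(m,s['eef_pos'])
T=m['T_tool_cam'];K=m['mtx']
for l in ['cup_grip','cup_pivot','lever_grip']:
    for d in vision.spot_point(l,'wrist')[:2]:
        u=(np.array(d['position'])-K[:2,2])/[K[0,0],K[1,1]];r=np.hypot(*u)
        ray=np.r_[u/r*np.sin(r),np.cos(r)]
        ray=s['tool_rot']@T[:3,:3]@ray;o=s['eef_pos']+s['tool_rot']@T[:3,3]
        z=168 if 'cup' in l else 82.6
        print(l,d['position'],d['confidence'],(o+ray*(z-o[2])/ray[2]).round(1))
E
```

```text
{'mtx': array([[325.1922621 ,   0.        , 280.72779353],
       [  0.        , 325.1922621 , 211.72015083],
       [  0.        ,   0.        ,   1.        ]]), 'T_tool_cam': array([[-2.06415454e-04, -9.58982232e-01, -2.83466110e-01,
         7.18936905e+01],
       [ 9.99999546e-01,  6.57967860e-05, -9.50777885e-04,
        -6.36576185e-01],
       [ 9.30430258e-04, -2.83466177e-01,  9.58981783e-01,
        -1.42357785e+02],
       [ 0.00000000e+00,  0.00000000e+00,  0.00000000e+00,
         1.00000000e+00]])} [526.71374103 142.48896076 241.48728763]
cup_grip [284.5, 217.9] 0.87 [527.7 146.3 168. ]
cup_pivot [283.8, 316.0] 0.67 [544.8  66.2 168. ]
lever_grip [282.7, 219.0] 0.63 [532.8 118.6  82.6]
```

View pics/w1.png

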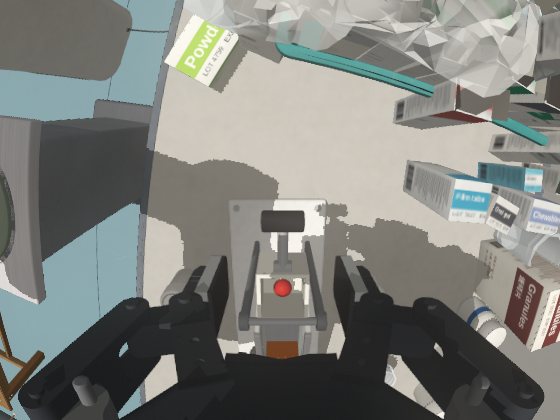

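Request:
jog_arm(rows=[[[-0.2, 0.007, 0.008, 0.25, 0, 0, 0], [-0.2, 0.007, 0.008, 0.447, 0, 0, 0], [-0.2, 0.007, 0.008, 0.447, 0, 0, 0], [-0.2, 0.007, 0.008, 0.447, 0, 0, 0], [1, 0.007, 0.008, 0.447, 0, 0, 0], [1, 0.007, 0.008, 0.447, 0, 0, 0], [1, 0.007, 0.008, 0.447, 0, 0, 0], [1, 0.007, 0.008, 0.447, 0, 0, 0]]], newtons=20)

```text
time: 5.1
eef_pos: [527.4, 145.6, 154.0]
tool_rot: [[-0.214, 0.977, -0.0], [0.977, 0.214, -0.001], [-0.001, -0.0, -1.0]]
wrist_force: [-7.6, -1.2, 9.9]
grip_width: 29.4
grip_force: 22.0
```

Request:
jog_arm(rows=[[[1, -0.003, -0.006, -0.058, 0, 0, 0], [1, -0.013, -0.006, -0.11, 0, 0, 0], [1, -0.03, -0.006, -0.161, 0, 0, 0], [1, -0.052, -0.006, -0.209, 0, 0, 0], [1, -0.08, -0.006, -0.254, 0, 0, 0], [1, -0.114, -0.006, -0.295, 0, 0, 0]]])

```text
time: 5.85
eef_pos: [532.0, 123.3, 211.5]
tool_rot: [[-0.214, 0.977, -0.0], [0.977, 0.214, 0.001], [0.001, 0.0, -1.0]]
wrist_force: [-0.1, 0.2, -2.3]
grip_width: 29.3
grip_force: 20.1
```

Request:
jog_arm(rows=[[[1, -0.039, 0, -0.036, 0, 0, 0], [1, -0.081, 0, -0.068, 0, 0, 0], [1, -0.128, 0, -0.093, 0, 0, 0], [1, -0.177, 0, -0.113, 0, 0, 0], [1, -0.228, 0, -0.127, 0, 0, 0], [1, -0.281, 0, -0.134, 0, 0, 0], [1, -0.334, 0, -0.134, 0, 0, 0], [1, -0.387, 0, -0.128, 0, 0, 0], [1, -0.438, 0, -0.115, 0, 0, 0], [1, -0.488, 0, -0.096, 0, 0, 0], [1, -0.488, 0, -0.096, 0, 0, 0], [1, -0.488, 0, -0.096, 0, 0, 0], [1, -0.488, 0, -0.096, 0, 0, 0], [1, -0.488, 0, -0.096, 0, 0, 0], [1, -0.488, 0, -0.096, 0, 0, 0], [1, -0.488, 0, -0.096, 0, 0, 0]]])

```text
time: 7.85
eef_pos: [553.3, 25.8, 230.7]
tool_rot: [[-0.212, 0.977, 0.001], [0.977, 0.212, -0.004], [-0.004, 0.0, -1.0]]
wrist_force: [-2.2, -1.7, 5.5]
grip_width: 29.0
grip_force: 21.0
```

```bash
python3 - <<'E'
from h import *
ims=[]
for c in ['scene','top']:
    im=vision.capture(c)
    for i in (1,2,3):
        print(c,i,[(np.round(d['position'],1).tolist(),round(d['confidence'],2)) for d in vision.spot_point(f'tablet_{i}_center',c)[:3]])
    ims.append(im)
a=cv2.resize(ims[0][160:260,210:400],None,fx=4,fy=3);b=cv2.resize(ims[1][160:260,210:400],None,fx=4,fy=3)
cv2.imwrite('pics/tip.png',np.vstack([a,b])[:,:,::-1])
E
```

```text
scene 1 []
scene 2 []
scene 3 [([294.5, 190.5], 0.55), ([254.8, 222.7], 0.52), ([358.1, 199.7], 0.51)]
top 1 []
top 2 []
top 3 [([345.1, 138.0], 0.39)]
```

View pics/tip.png

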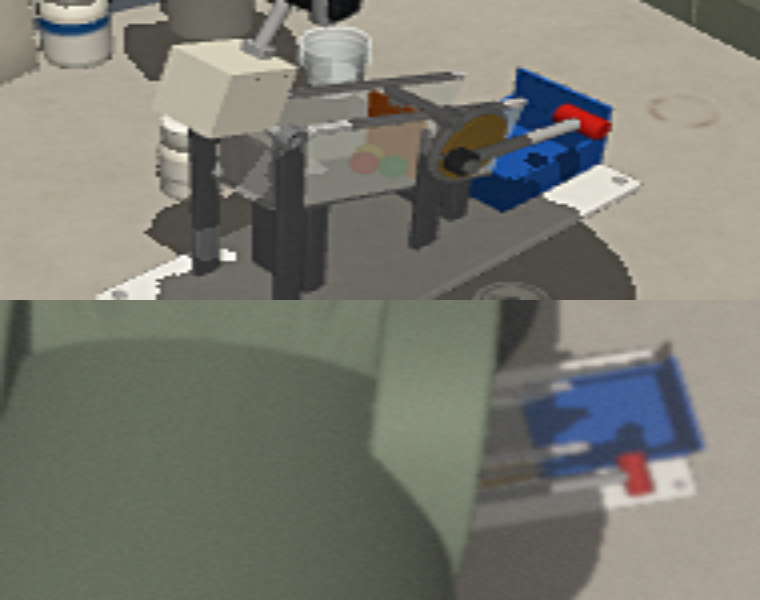

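Request:
jog_arm(rows=[[[1, 0.05, 0, -0.019, 0, 0, 0], [1, 0.101, 0, -0.032, 0, 0, 0], [1, 0.154, 0, -0.038, 0, 0, 0], [1, 0.207, 0, -0.038, 0, 0, 0], [1, 0.26, 0, -0.031, 0, 0, 0], [1, 0.311, 0, -0.017, 0, 0, 0], [1, 0.36, 0, 0.003, 0, 0, 0], [1, 0.407, 0, 0.028, 0, 0, 0], [1, 0.449, 0, 0.06, 0, 0, 0], [1, 0.488, 0, 0.096, 0, 0, 0], [1, 0.522, 0, 0.137, 0, 0, 0], [1, 0.55, 0, 0.182, 0, 0, 0], [1, 0.572, 0, 0.23, 0, 0, 0], [1, 0.589, 0, 0.281, 0, 0, 0], [1, 0.599, 0, 0.333, 0, 0, 0], [1, 0.602, 0, 0.386, 0, 0, 0], [1, 0.602, 0, 0.386, 0, 0, 0], [-0.2, 0.602, 0, 0.386, 0, 0, 0], [-0.2, 0.602, 0, 0.386, 0, 0, 0], [-0.2, 0.602, 0, 0.386, 0, 0, 0]]])

```text
time: 10.75
eef_pos: [527.0, 145.5, 152.4]
tool_rot: [[-0.213, 0.977, -0.001], [0.977, 0.213, -0.0], [-0.0, -0.001, -1.0]]
wrist_force: [0.3, 0.3, 0.5]
grip_width: 51.6
grip_force: 0.0
```

Request:
jog_arm(rows=[[[-0.2, 0, 0, -0.3, 0, 0, 0], [-0.2, 0, 0, -0.55, 0, 0, 0], [-0.2, 0, 0, -0.55, 0, 0, 0], [-0.2, 0, 0, -0.55, 0, 0, 0]]])

```text
time: 11.25
eef_pos: [526.8, 145.6, 262.3]
tool_rot: [[-0.213, 0.977, -0.0], [0.977, 0.213, -0.0], [0.0, -0.0, -1.0]]
wrist_force: [-0.4, 0.9, -0.3]
grip_width: 51.1
grip_force: 0.0
```

```bash
python3 - <<'E'
from h import *
s=get_state();print(s['time'],s['eef_pos'])
im=vision.capture('scene');cv2.imwrite('pics/up.png',cv2.resize(im[160:260,200:400],None,fx=4,fy=4)[:,:,::-1])
print(plan((544,-148,200),12.4))
E
```

```text
11.25 [526.84650982 145.57059588 262.30028255]
(array([-1.4527, -0.2262,  0.3081]), array([-0.0003, -0.    , -0.0002]))
```

View pics/up.png

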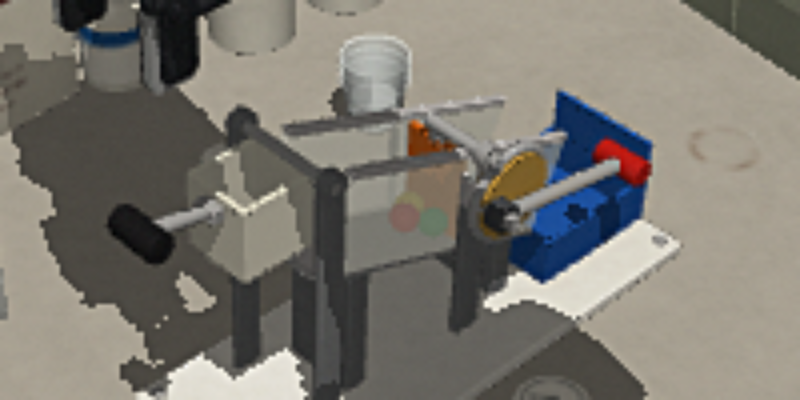

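Request:
jog_arm(rows=[[[-0.2, -0.95, -0.226, 0, 0, 0, 0], [-0.2, -0.95, -0.226, 0, 0, 0, 0], [-0.2, -0.95, -0.226, 0, 0, 0, 0], [-0.2, -0.95, -0.226, 0, 0, 0, 0], [-0.2, -0.95, -0.226, 0, 0, 0, 0]]])

```text
time: 11.92
eef_pos: [522.7, -49.7, 261.6]
tool_rot: [[-0.212, 0.977, -0.002], [0.977, 0.212, 0.001], [0.002, -0.002, -1.0]]
wrist_force: [0.0, 0.1, 0.1]
grip_width: 51.3
grip_force: 0.0
```

Request:
jog_arm(rows=[[[-0.2, -0.5, 0, 0, 0, 0, 0], [-0.2, -0.5, 0, 0, 0, 0, 0], [-0.2, -0.5, 0, 0.4, 0, 0, 0], [-0.2, -0.5, 0, 0.4, 0, 0, 0], [-0.2, -0.5, 0, 0.4, 0, 0, 0]]])

```text
time: 12.55
eef_pos: [543.6, -144.9, 180.7]
tool_rot: [[-0.216, 0.976, -0.004], [0.976, 0.216, 0.002], [0.003, -0.004, -1.0]]
wrist_force: [0.1, -0.1, -0.2]
grip_width: 51.3
grip_force: 0.0
```

```bash
python3 - <<'E'
from h import *
s=get_state();im=vision.capture('wrist');cv2.imwrite('pics/w2.png',im[:,:,::-1])
m=vision.camera_model('wrist');T=m['T_tool_cam'];K=m['mtx'];print(s['time'],s['eef_pos'])
def w(p,z):
        u=(np.array(p)-K[:2,2])/[K[0,0],K[1,1]];r=np.hypot(*u)
        ray=np.r_[u/r*np.sin(r),np.cos(r)]
        ray=s['tool_rot']@T[:3,:3]@ray;o=s['eef_pos']+s['tool_rot']@T[:3,3]
        return (o+ray*(z-o[2])/ray[2]).round(1)
for l,z in [('lever_grip',82.6),('lever_pivot',100)]:
    for d in vision.spot_point(l,'wrist')[:2]: print(l,d['position'],d['confidence'],w(d['position'],z))
red=(im[...,0]>110)&(im[...,1]<60)&(im[...,2]<60)
n,lab,st,ce=cv2.connectedComponentsWithStats(red.astype(np.uint8))
for i in range(1,n):
    if st[i,4]>60: print(st[i],ce[i],w(ce[i],84))
E
```

```text
12.55 [ 543.61419251 -144.91050538  180.73448375]
lever_grip [278.9, 216.0] 0.61 [ 541.5 -147.8   82.6]
lever_pivot [281.3, 84.0] 0.68 [522.2 -51.6 100. ]
[336  49  18  16 227] [344.40969163  56.82378855] [562.1 -18.6  84. ]
[262 207  38  19 647] [280.49304482 216.66769706] [ 542.8 -147.6   84. ]
```

View pics/w2.png

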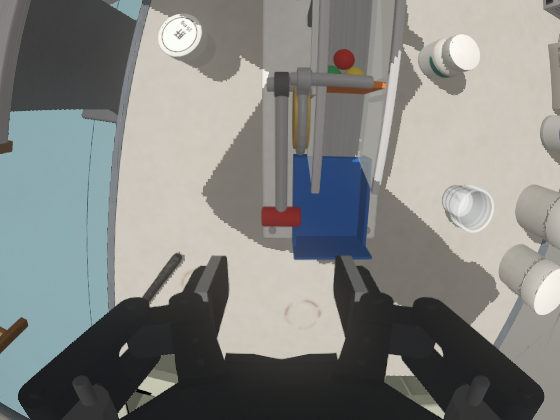

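Request:
jog_arm(rows=[[[-0.2, -0.014, -0.005, 0.25, 0, 0, 0], [-0.2, -0.014, -0.005, 0.45, 0, 0, 0], [-0.2, -0.014, -0.005, 0.55, 0, 0, 0], [-0.2, -0.014, -0.005, 0.55, 0, 0, 0], [-0.2, -0.014, -0.005, 0.55, 0, 0, 0], [1, -0.014, -0.005, 0.55, 0, 0, 0], [1, -0.014, -0.005, 0.55, 0, 0, 0], [1, -0.014, -0.005, 0.55, 0, 0, 0], [1, -0.014, -0.005, 0.55, 0, 0, 0]]], newtons=50)

```text
time: 13.82
eef_pos: [544.6, -150.7, 74.0]
tool_rot: [[-0.213, 0.977, 0.001], [0.977, 0.213, -0.001], [-0.001, 0.0, -1.0]]
wrist_force: [-2.4, 0.4, 6.4]
grip_width: 28.7
grip_force: 50.9
```

Request:
jog_arm(rows=[[[1, -0.008, 0, -0.087, 0, 0, 0], [1, 0, 0, -0.174, 0, 0, 0], [1, 0.022, 0, -0.258, 0, 0, 0], [1, 0.059, 0, -0.337, 0, 0, 0], [1, 0.109, 0, -0.408, 0, 0, 0]]])

```text
time: 14.45
eef_pos: [539.5, -128.1, 155.0]
tool_rot: [[-0.214, 0.977, -0.0], [0.977, 0.214, 0.0], [0.0, -0.0, -1.0]]
wrist_force: [1.3, 3.2, -8.5]
grip_width: 28.3
grip_force: 49.8
```

Request:
jog_arm(rows=[[[1, 0.062, 0, -0.062, 0, 0, 0], [1, 0.133, 0, -0.112, 0, 0, 0], [1, 0.212, 0, -0.149, 0, 0, 0], [1, 0.297, 0, -0.171, 0, 0, 0], [1, 0.383, 0, -0.179, 0, 0, 0], [1, 0.383, 0, -0.179, 0, 0, 0], [1, 0.383, 0, -0.179, 0, 0, 0], [1, 0.383, 0, -0.179, 0, 0, 0], [1, 0.383, 0, -0.179, 0, 0, 0], [1, 0.383, 0, -0.179, 0, 0, 0], [1, 0.383, 0, -0.179, 0, 0, 0], [1, 0.383, 0, -0.179, 0, 0, 0]]])

```text
time: 15.95
eef_pos: [524.0, -55.9, 192.9]
tool_rot: [[-0.214, 0.977, 0.003], [0.977, 0.214, -0.006], [-0.007, 0.001, -1.0]]
wrist_force: [-3.4, -6.7, 8.6]
grip_width: 26.7
grip_force: 48.6
```

```bash
python3 - <<'E'
from h import *
a=vision.capture('scene');b=vision.capture('top')
for c in ('scene','top'):
  for l in ('lever_grip','lever_pivot','cup_grip','tablet_1_center','tablet_2_center','tablet_3_center'):
    print(c,l,[(np.round(d['position'],1).tolist(),round(d['confidence'],2)) for d in vision.spot_point(l,c)[:2]])
a=cv2.resize(a[150:250,220:390],None,fx=4,fy=3);b=cv2.resize(b[150:250,220:390],None,fx=4,fy=3)
cv2.imwrite('pics/end.png',np.vstack([a,b])[:,:,::-1])
E
```

```text
scene lever_grip [([335.4, 166.2], 0.91)]
scene lever_pivot [([324.4, 211.2], 0.59)]
scene cup_grip [([234.9, 218.5], 0.75)]
scene tablet_1_center [([334.4, 210.2], 0.57), ([294.5, 192.9], 0.19)]
scene tablet_2_center [([340.6, 203.7], 0.47)]
scene tablet_3_center [([350.9, 205.2], 0.46)]
top lever_grip []
top lever_pivot []
top cup_grip [([225.5, 221.6], 0.64)]
top tablet_1_center []
top tablet_2_center []
top tablet_3_center []
```

View pics/end.png

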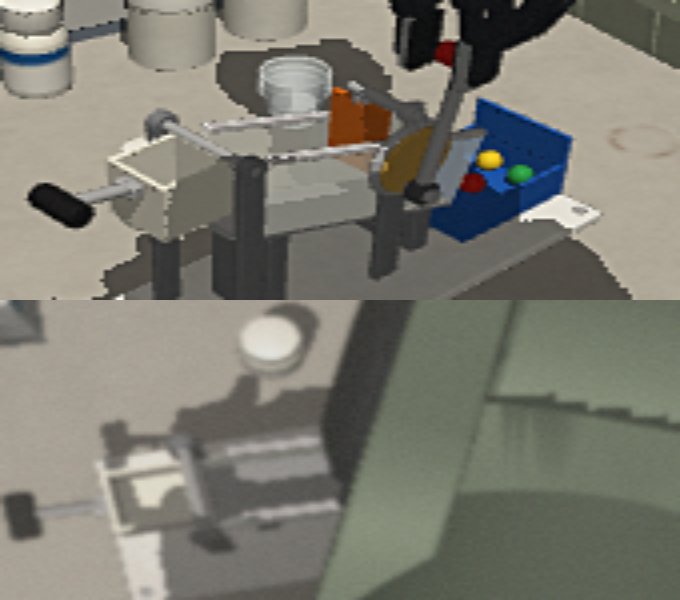

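```bash
python3 - <<'E'
from h import *
P=np.array([521.8,-52,100]);u=np.array([.214,-.977,0])
for t in (0,1.45,1.55,1.65,1.75,1.85,1.95):
    a=t-np.radians(10.3); print(t,proj('scene',P+100*(np.cos(a)*u+np.sin(a)*np.array([0,0,1]))).round(1))
print(proj('scene',P))
s=get_state();print(s['time'],s['wrist_force'],s['grip_force'],s['grip_width'],s['eef_pos'])
im=vision.capture('scene')
red=(im[...,0]>90)&(im[...,1]<50)&(im[...,2]<50);red[185:]=0
ys,xs=np.nonzero(red);print(len(xs),xs.mean(),ys.mean())
cv2.imwrite('pics/end2.png',cv2.resize(im[145:215,300:370],None,fx=8,fy=8)[:,:,::-1])
E
```

```text
0 [[356.1 199.4]]
1.45 [[340.5 168. ]]
1.55 [[337.3 168.9]]
1.65 [[333.9 170.2]]
1.75 [[330.4 172. ]]
1.85 [[326.7 174.3]]
1.95 [[323.1 177. ]]
[[326.04573191 212.71515975]]
16.65 [-5.3114059  -6.06071793  9.35910272] 48.56989502906799 26.470014021282207 [524.00776836 -55.91735404 192.95523828]
52 232.09615384615384 143.26923076923077
```

View pics/end2.png

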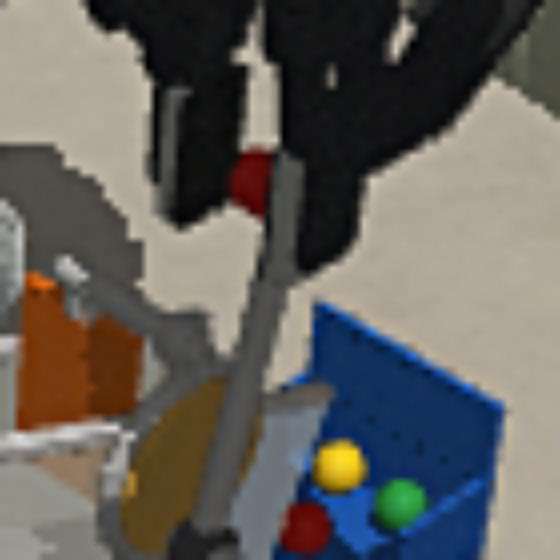

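Request:
jog_arm(rows=[[[1, 0.03, 0, -0.008, 0, 0, 0], [1, 0.055, 0, -0.01, 0, 0, 0], [1, 0.075, 0, -0.01, 0, 0, 0], [1, 0.075, 0, -0.01, 0, 0, 0], [1, 0.075, 0, -0.01, 0, 0, 0], [1, 0.075, 0, -0.01, 0, 0, 0]]])

```text
time: 17.45
eef_pos: [520.6, -39.9, 193.2]
tool_rot: [[-0.213, 0.977, 0.001], [0.977, 0.213, -0.001], [-0.001, 0.001, -1.0]]
wrist_force: [-2.0, -4.0, 5.9]
grip_width: 24.1
grip_force: 48.8
```

```bash
python3 - <<'E'
from h import *
im=vision.capture('scene')
for l in ('lever_grip','tablet_1_center','tablet_2_center','tablet_3_center','cup_grip'):
    print(l,[(np.round(d['position'],1).tolist(),round(d['confidence'],2)) for d in vision.spot_point(l,'scene')[:2]])
cv2.imwrite('pics/end3.png',cv2.resize(im[145:215,300:370],None,fx=8,fy=8)[:,:,::-1])
E
```

```text
lever_grip [([330.1, 170.6], 0.85)]
tablet_1_center [([335.5, 210.2], 0.59)]
tablet_2_center [([338.6, 198.6], 0.42)]
tablet_3_center [([352.3, 205.6], 0.61)]
cup_grip [([232.6, 218.5], 0.86)]
```

View pics/end3.png

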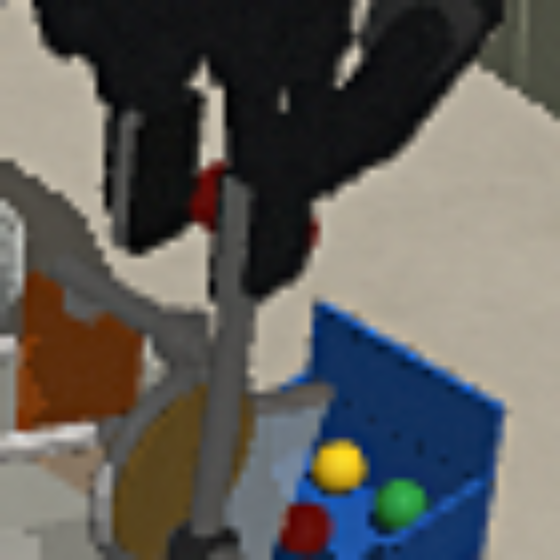

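```bash
python3 - <<'E'
from h import *
def p():
    s=get_state();print(s['time'],s['grip_width'],s['grip_force'],s['eef_pos'].round(1),s['wrist_force'].round(1))
p()
for k in range(3):
    for i in range(6): vision.capture('scene')
    print([(np.round(d['position'],1).tolist(),round(d['confidence'],2)) for d in vision.spot_point('lever_grip','scene')[:2]]); p()
E
```

```text
17.75 24.504396765590993 48.85900676250458 [520.7 -39.9 193.2] [-2.6 -3.6  6.7]
[]
18.1 24.469365499125377 48.86122941970825 [520.7 -39.9 193.2] [-2.1 -4.6  5.7]
[]
18.45 24.329664696130617 48.86064291000366 [520.7 -40.  193.2] [-2.9 -3.7  6.3]
[([332.2, 170.1], 0.66)]
18.8 24.314235585549234 48.85980427265167 [520.6 -39.9 193.2] [-3.5 -4.4  6.3]
```

```bash
python3 -c "
from plant import ticket;print(ticket.sign_off())"
```

```text
the job is handed in; nothing more can be done
None
```

I signed the job off at about 18.8 s, but the sign-off returned no verdict. In the last pictures all three tablets are in the blue tray, the cup is upright, and the lever is held at about 1.75 rad with the gate up. My grip on the red handle is off-centre but stayed nearly steady for the second before sign-off, and the arm never went near the jar, bottle or dose cups.

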